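# Pin a wheel hoe's folding handle and hold its index plunger out

## Robot

A 6-joint arm with a two-finger parallel gripper is mounted at the origin on the work surface. World frame = base frame: x ahead of the robot, y to its left, z up, the work surface at z = 0. Lengths are in m, angles in rad, forces in N, time in s.
With the tool pointing down it reaches from about 0.25 to 0.775 m from the base axis. Payload 4 kg.
Tool frame: the origin (TCP) lies midway between the tips of the shut fingers; the grasp point (between the pads) lies 19 mm behind it; z points along the fingers, y is the line along which they close (so a half turn about z gives the same grasp; the last joint's range is limited). The gripper opens to 94 mm and grips with 3 to 60 N. Pads are 16 mm wide; open, the fingers measure 119 mm over their backs; the gripper's body (75 mm by 177 mm) begins 78 mm behind the grasp point.
Start: joints at [-1.226, 0.087, 1.371, -0, 1.684, -0.103], TCP at [0.238, -0.496, 0.178] pointing down, gripper open.
Joint ranges: [-3.1, 3.1], [-0.76, 2.03], [0.27, 2.55], [-1.08, 4.22], [0.17, 2.65], [-2.57, 2.57]. Speed limits (rad/s): [2.79, 2.79, 3.14, 3.14, 3.14, 3.14].

## Interface

Orientations are given as [roll, pitch, yaw] about the fixed x, y, z axes, in that order (R = Rz(yaw) Ry(pitch) Rx(roll)).
In Python, from bench import get_obs, snapshot, close_job gives the robot as it stands. The module is installed in compiled form; this text tells all that it offers.
- The arm moves only by the tool drive_tool, never from a script. Its argument "commands" is a list of rows, each a list of 6 numbers: the shift along the tool's x, y, z in units of 0.04 m (1.0 is 0.04 m), then the turn, a rotation vector about the tool's x, y, z in units of 0.1 rad (1.0 is 0.1 rad). In form: [[dx, dy, dz, wx, wy, wz], ...]. A call has 1 to 20 rows; each row shifts and turns the commanded pose from where the row before left it, along the tool's axes as they then stand; what a row does not reach is not made up. A row lasts 1/8 s, in which the tool goes at most 62.5 mm and 10.7 degrees, less where a joint would pass 70% of its speed; a pose out of reach is approached as far as the arm can. A call with a number of a shift or a turn outside -1 to 1 is refused whole. A call with a gripper value outside its range is refused whole. "gripper" is the closure, from 0 (fully open) to 1 (shut), set as the call begins (left out, the last holds). The fingers move at their own pace and stop on an object; the grip force is fixed at half the most. Time passes only in rows, so rows that do not move let the fingers close. It gives the time, the measured TCP pose, the force, the opening and the grip force at its end, in the units of the state.
- get_obs(): the state, without advancing time (a new reading comes with each control period).
- snapshot(name): name is "side" or "top" or "wrist"; returns a dict with "image" (480x640x3 uint8, blue, green, red), "range_z" (480x640 float32, m along the optical axis (not along the pixel's ray), 0 where there is no reading), "fx", "fy", "cx", "cy" (pixels), "rvec" (rotation vector, rad) and "tvec" (3), from world to camera coordinates, as OpenCV has them. Camera axes: x right, y down, z forward; pixel columns grow to the right and rows downward; lengths in m; the calibration is good to about 2 mm. A picture is of the moment at which its call begins.
- close_job(): hands the job in; it is judged then, once.
The state is a dict: "time": time; "joint_positions": joint angles; "qvel": joint speeds; "joint_torque": joint torques, N m; "tool_pos": TCP position; "ee_rot": TCP orientation; "wrist_force": force on the tool from outside, world axes, zero at the start; "wrist_torque": the same for the moment, N m; "width": finger opening in m; "finger_force": force on a finger pad.
Only numpy, scipy, OpenCV 4.12 (cv2) and the standard library are available. Lean on these libraries where they do the work, as an engineer would, in place of code of your own. Each camera call takes 0.05 s, during which the arm holds its last target. There are 200 camera calls.

## Task

The wheel hoe lies on its side on the bench; its folding handle is already slipped into the fork but only the sprung index plunger holds it there. Take the thick pivot pin with the large head out of the drilled wooden block and push it down through the fork and the handle's lug until its head sits flat on the fork; only then pull the black knob of the index plunger straight up, fully to its stop, so that the handle is free to be folded. Finish while still holding the knob pulled right up; do not swing the handle yet, and leave the pin seated and everything else on the bench where it is.

Things in the scene. Friction and masses are not known exactly. Their poses are not given: they have to be found in the camera images.
- pin_center (a point): Centre of the pivot pin, half-way along its 74 mm: loose, steel, upright in a large hole of bee_block, head resting on the block's top. Its z axis points from tip to head. Shank 12 mm thick, 62 mm long, its lowest 9 mm tapered to a 5 mm point; flat round head 24 mm in diameter, 12 mm tall. The head's underside is 25 mm above this point, its top 37 mm above, the tip 37 mm below. About 0.09 kg.
- spare_center (a point): Centre (half-way along its 57 mm) of the spare pin, not to be used: the same plain steel, thinner, in the other large hole of the block. Shank 10 mm, head 18 mm in diameter and only 7 mm tall.
- bee_block: Pale wooden block, 75 x 125 x 85 mm high (x, y, z), fixed; origin under its centre. Two large holes, 14 mm in diameter, 70 mm deep, in its top at y = -32 and +32 mm, x = 0: the pivot pin stands in one, the spare pin in the other, either way round. The small dark holes around them are for bees and empty.
- hoe: Wheel hoe on its side, fixed. Origin on the bench straight below fork_hole; y runs along the fork to the wheel (280 mm, its axle at y = 280 mm, 68 mm high, axle bolt 87 mm high). The fork is two level plates 56 mm wide, the upper one's top 76 mm above the bench. The handle tube (28 mm, top 67 mm high, end knob 94 mm high) runs 310 mm from the origin in direction (-0.5, -0.87) of the hoe's x, y.
- fork_hole (a point): Centre of the pin hole in the top face of the upper fork plate, 76 mm above the bench; axes as the hoe's (z up, y to the plunger). The hole is vertical, 13.5 mm in diameter, through upper plate, handle lug (14 mm bore, lined up) and lower plate, whose underside is 46 mm below this point; free below to the bench. With the pin home, pin_center is 25 mm straight below this point.
- plunger_seat (a point): Point on the upper fork plate's top face on the axis of the index plunger, 70 mm from fork_hole along the hoe's y axis. A hexagon lock nut (30 mm across) and a sleeve (21 mm in diameter) stand here, together 17 mm high.
- knob_center (a point): Centre of the index plunger's round black knob; moves with it. Knob 26 mm tall: 21 mm in diameter at its foot, 31 mm from 2 mm below this point to 10 mm above it, bevelled to 25 mm at its top. With the plunger seated the foot is 93.5 mm and this point 106.5 mm above the bench. It pulls straight up.
- plunger (a joint): Travel of the index plunger, m: 0 = seated, its 10 mm steel nose 8 mm deep in the handle's quadrant, 0.014 = pulled fully up against its stop (the nose clears the quadrant at 0.008). A spring returns it: about 5 N to start, 10 N when fully out; it does not stay out by itself.
- handle (a joint): Angle of the folding handle about the pin hole, rad, 0 = as it lies. It is locked (about 0.02 of play) while the plunger is seated, stiff but free to turn once it is out; it must stay within 0.08 of 0.
- bamboo_ring: Bystander: slice of bamboo, ring of 54 mm outer diameter, 22 mm high, loose. Origin under its centre.
- bamboo_tube: Bystander: upright bamboo tube, 68 mm in diameter, 130 mm high, loose. Origin under its centre.
- log_slice: Bystander: round slice of log, 84 mm in diameter, 28 mm high, loose. Origin under its centre.
- mug: Bystander: glass mug, 76 mm in diameter, 90 mm high, handle to its +y, loose. Origin under its centre.
- wrench: Bystander: flat steel spanner, 190 mm long along its x, 8 mm high, loose. Origin under its middle.

How it is judged:
On the way, in this order (a step that is already met when the one before it is completed fails the run):
1. the pivot pin is through fork and lug with its head on the fork (horizontal distance between pin_center and fork_hole below 0.004 m and z of pin_center in the frame of fork_hole between -0.0285 and -0.0225 m and angle between pin_center's own z axis and vertical below 0.1 rad), for 0.3 s.
2. the index plunger is pulled fully up with the pin home (all of step 1 and value of joint plunger above 0.0122 m), for 0.2 s.
At the end, for the whole second after the job is handed in: The pivot pin stands in the fork hole, upright within 0.1 rad, within 4 mm of its axis, its head's underside within 2.5 mm of the fork's top face; the plunger is at least 12.2 mm of its 14 mm up and the fingers are on it with more than 2 N; the handle is within 0.08 rad of where it lay (all of step 2 and value of joint handle between -0.08 and 0.08 rad and contact force between plunger and the fingers above 2 N); the arm keeps its last pose, push and grip.
It fails at once if the plunger is withdrawn while the pivot pin is not home (value of joint plunger above 0.006 m and not (horizontal distance between pin_center and fork_hole below 0.004 m and z of pin_center in the frame of fork_hole between -0.0285 and -0.0225 m and angle between pin_center's own z axis and vertical below 0.1 rad)).
It fails at once if the handle is swung (not (value of joint handle between -0.08 and 0.08 rad)).
It fails at once if another loose thing on the bench is moved by more than 30 mm (distance of any of spare_center, bamboo_ring, bamboo_tube, log_slice, mug, wrench from where it was at the start of the episode above 0.03 m).
It also fails if it takes over 50 s, if anything falls off the work surface, if the arm or the gripper's body presses on something with over 40 N, if the wrist force passes 120 N, or if a joint passes its speed limit or range.

## Working session

There is one attempt and no reset: what is moved stays moved. The work goes in short steps, Python scripts to look and compute and a tool call to move; the robot and the scene stay as the last step left them, time stands still between calls to the robot, and variables do not carry over. Pictures are saved under pics/ and viewed, at most 10 in all, crops included, and the job is handed in when it is done.

Besides the shell and the picture viewer there is one more tool, called after "Emit:" as name(argument=value, ...) on one line, values as JSON. drive_tool: Moves the arm, as the interface text tells. Its arguments: {"type":"object","properties":{"commands":{"type":"array"},"gripper":{"type":"number"}},"required":["commands"]}

```bash
mkdir -p pics
cat > h.py <<'E'
import numpy as np, cv2, pickle
from bench import get_obs, snapshot
def cam(s):
    R,_=cv2.Rodrigues(np.array(s["rvec"],float)); t=np.array(s["tvec"],float).ravel(); return R,t
def ray(s,u,v,z):
    R,t=cam(s); d=R.T@np.array([(u-s["cx"])/s["fx"],(v-s["cy"])/s["fy"],1]); c=-R.T@t
    return c+d*(z-c[2])/d[2]
def cloud(s):
    R,t=cam(s); Z=s["range_z"].astype(float); v,u=np.indices(Z.shape)
    P=np.stack([(u-s["cx"])/s["fx"]*Z,(v-s["cy"])/s["fy"]*Z,Z],-1)
    W=(P-t)@R; W[Z==0]=np.nan; return W
def proj(s,p):
    R,t=cam(s); q=R@np.array(p)+t; return s["fx"]*q[0]/q[2]+s["cx"], s["fy"]*q[1]/q[2]+s["cy"]
E
python3 - <<'E'
from h import *
for n in("top","side"):
    s=snapshot(n); cv2.imwrite(f"pics/{n}0.png",s["image"]); pickle.dump(s,open(n+".pkl","wb"))
    R,t=cam(s); print(n,-R.T@t,R[2],s["fx"])
print(get_obs())
E
```

```text
top [ 0.36165177 -0.19667207  1.02359172] [ 0.20132852  0.00331398 -0.97951817] 551.1153239835711
side [ 0.18414122 -1.04158064  1.04744469] [ 0.28493421  0.64018628 -0.71342416] 572.6797826801927
{'time': 0.1, 'joint_positions': array([-1.22606865e+00,  8.78680885e-02,  1.37206198e+00,  1.06390910e-05,
        1.68358251e+00, -1.03095103e-01]), 'qvel': array([ 0.00076675, -0.00118804, -0.00490826,  0.00067898,  0.0009748 ,
        0.00045977]), 'joint_torque': array([ 2.44826006e-03, -3.41252875e+01, -3.03301656e+01,  7.20739178e-02,
        3.04324622e-02, -8.98909389e-05]), 'tool_pos': array([ 0.23797481, -0.49526534,  0.17694924]), 'ee_rot': array([-3.13968401e+00, -2.08101978e-04,  4.47823764e-01]), 'wrist_force': array([ 0.59614656, -0.00596403,  0.68327175]), 'wrist_torque': array([ 0.02041677, -0.00957955, -0.01898284]), 'finger_force': 0.0, 'width': 0.09428144334068936}
```

View pics/top0.png

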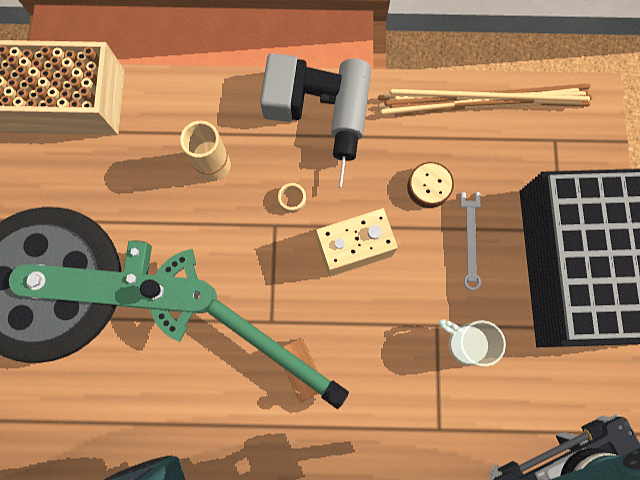

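View pics/side0.png

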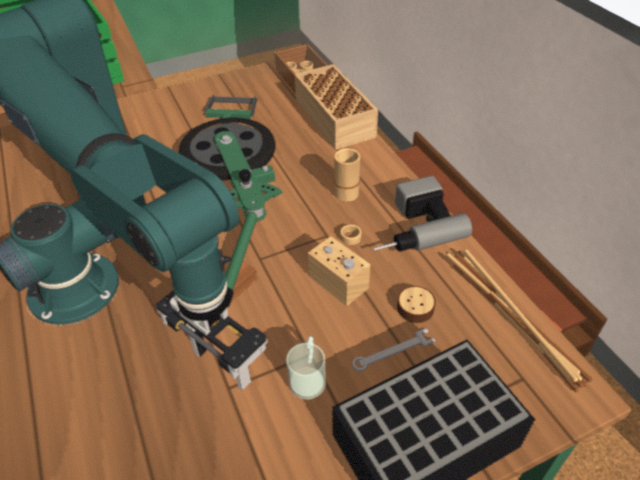

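The top view shows the block with the larger head (pivot pin) at about (374,232) and the spare at (340,243). The fork hole is at (197,295), the black knob at (150,289) and the axle bolt at (35,280). The tube and drill are well clear of the block; the ring is near it, at (292,196).

Run:
```python
from h import *
s=pickle.load(open("top.pkl","rb")); W=cloud(s); im=s["image"]
hsv=cv2.cvtColor(im,cv2.COLOR_BGR2HSV)
def blob(m,u,v,r,z,name):
    k=np.zeros(m.shape,np.uint8); cv2.circle(k,(u,v),r,255,-1); m=(m&(k>0)).astype(np.uint8)
    n,l,st,c=cv2.connectedComponentsWithStats(m)
    i=1+np.argmax(st[1:,4]); a=l==i
    print(name,c[i].round(1),st[i],"ray",ray(s,*c[i],z).round(4),"med z",np.nanmedian(W[a],0).round(4))
S,V=hsv[...,1],hsv[...,2]
blob((S<60)&(V>120),374,232,14,.097,"pin"); blob((S<60)&(V>120),340,243,12,.092,"spare")
print("depth z pin",W[228:238:3,368:382:2,2].round(3))
green=(hsv[...,0]>60)&(hsv[...,0]<95)&(S>80)
blob(~green,198,295,7,.076,"hole")
blob(V<60,150,289,15,.1195,"knob")
blob((S<60)&(V>120),35,280,14,.087,"axle")
b=im[268:316,130:222]; c=im[205:275,315:400]
a=cv2.resize(b,(800,417),interpolation=2)
cv2.imwrite("pics/c1.png",a)
```

```text
pin [374.6 231.3] [368 225  14  14 153] ray [ 0.5852 -0.2898  0.097 ] med z [ 0.5853 -0.2904  0.0967]
spare [339.4 243. ] [335 238  10  11  89] ray [ 0.5643 -0.2294  0.092 ] med z [ 0.5644 -0.2289  0.0917]
depth z pin [[0.083 0.097 0.097 0.098 0.097 0.096 0.096]
 [0.096 0.097 0.099 0.099 0.093 0.1   0.097]
 [0.09  0.098 0.099 0.099 0.099 0.098 0.095]
 [0.088 0.088 0.094 0.099 0.099 0.091 0.084]]
hole [196.2 294.7] [193 291   8   9  52] ray [0.4714 0.0158 0.076 ] med z [0.4756 0.0224 0.0568]
knob [149.5 288.5] [140 280  20  18 283] ray [0.475  0.0838 0.1195] med z [0.4755 0.084  0.118 ]
axle [ 35.5 280.1] [ 26 271  20  19 289] ray [0.4895 0.2903 0.087 ] med z [0.4898 0.2929 0.0799]
```

View pics/c1.png

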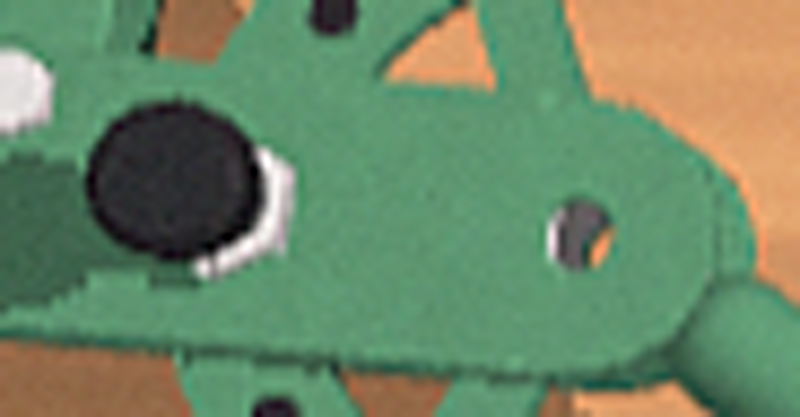

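The crop shows the fork hole at full-image (196.7, 294.9) and the knob centred near (150, 288.5). Next I turn the tool and move above the pin.

Emit:
drive_tool(commands=[[0,0,0,0,0,-1],[0,0,0,0,0,-1],[0,0,0,0,0,-1],[0,0,0,0,0,-1],[0,0,0,0,0,-1],[0,0,0,0,0,-1],[0,0,0,0,0,-1],[0,0,0,0,0,-1],[0,0,0,0,0,-1],[0,0,0,0,0,-1],[0,0,0,0,0,-0.57],[0.7,1,0,0,0,0],[0.7,1,0,0,0,0],[0.7,1,0,0,0,0],[0.7,1,0,0,0,0],[0.7,1,0,0,0,0],[0.7,1,0,0,0,0],[0.7,1,0,0,0,0],[0.7,1,0,0,0,0],[0.1,0.3,0,0,0,0]], gripper=0.2)

```text
time: 2.6
tool_pos: [0.5861, -0.2879, 0.1766]
ee_rot: [-3.14, -0.001, 1.509]
wrist_force: [0.3, -0.3, -0.3]
width: 0.0752
finger_force: 0.0
```

Emit:
drive_tool(commands=[[0,0,0,0,0,0],[0,0,0,0,0,0]])

```text
time: 2.85
tool_pos: [0.5833, -0.2912, 0.1779]
ee_rot: [-3.141, 0.0, 1.503]
wrist_force: [-0.3, -0.9, -0.3]
width: 0.0752
finger_force: 0.0
```

Run:
```python
from h import *
s=snapshot("wrist"); cv2.imwrite("pics/w1.png",s["image"]); pickle.dump(s,open("w1.pkl","wb"))
R,t=cam(s); print(-R.T@t,R[2]); o=get_obs(); print(o["tool_pos"],o["ee_rot"],o["width"])
for n,p in(("pin",(.5852,-.2898,.097)),("spare",(.5643,-.2294,.092))): print(n,proj(s,p))
```

```text
[ 0.58968875 -0.21143205  0.38584439] [-0.01899727 -0.27345273 -0.96169783]
[ 0.58327617 -0.29132092  0.17813193] [-3.14122229e+00  3.71030591e-04  1.50285444e+00] 0.07547253731790514
pin (np.float64(326.27135152971204), np.float64(234.18167710773065))
spare (np.float64(297.0906783080866), np.float64(165.9503998038425))
```

View pics/w1.png

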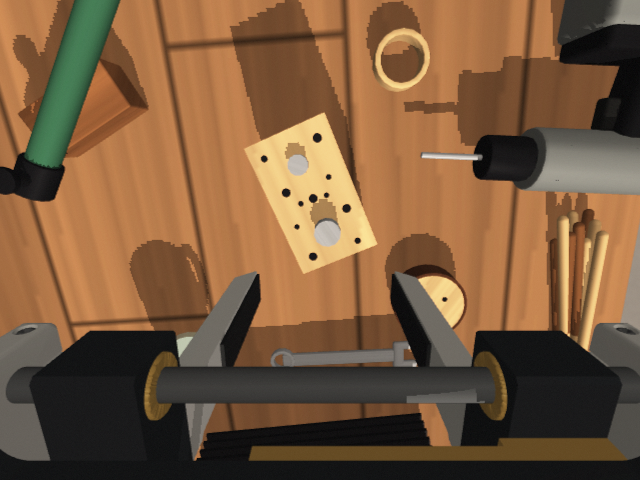

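Wrist view: pivot head near (327,231), spare near (297,165), both close to prediction. I'll refine by fitting a circle to the head top.

Run:
```python
from h import *
s=pickle.load(open("w1.pkl","rb")); im=s["image"]; W=cloud(s); hsv=cv2.cvtColor(im,cv2.COLOR_BGR2HSV)
print(s["fx"])
for n,u,v,z in(("pin",327,231,.097),("spare",297,165,.092)):
    k=np.zeros(im.shape[:2],np.uint8); cv2.circle(k,(u,v),18,1,-1)
    for th in (100,150,175,190):
        m=(k>0)&(hsv[...,1]<50)&(hsv[...,2]>th)
        if m.sum()<50: continue
        (c,r)=cv2.minEnclosingCircle(np.argwhere(m)[:,::-1].astype(np.float32))
        print(n,th,m.sum(),c,r,ray(s,*c,z).round(4))
    print(hsv[v-18:v+20:2,u,2], hsv[v-18:v+20:2,u,1])
    print(W[v-18:v+20:2,u,2].round(3))
```

```text
338.0597612260765
pin 100 538 (327.3645935058594, 231.953125) 13.75766658782959 [ 0.5863 -0.2878  0.097 ]
pin 150 515 (326.8404235839844, 232.71580505371094) 13.042113304138184 [ 0.5858 -0.2885  0.097 ]
pin 175 502 (326.7442932128906, 233.01791381835938) 12.897618293762207 [ 0.5857 -0.2888  0.097 ]
pin 190 468 (326.68817138671875, 233.64784240722656) 12.760119438171387 [ 0.5856 -0.2893  0.097 ]
[171 173 162  90 192 199 193 193 192 191 190 192 194 197 199 202 202 236
 235] [131 131 126  25  19  21  18  18  19  21  20  21  18  18  19  19  24 119
 119]
[0.087 0.087 0.087 0.092 0.099 0.098 0.098 0.099 0.098 0.098 0.098 0.098
 0.099 0.099 0.099 0.099   nan 0.087 0.087]
spare 100 329 (297.23468017578125, 164.37754821777344) 10.333019256591797 [ 0.5645 -0.2281  0.092 ]
spare 150 328 (297.23468017578125, 164.37754821777344) 10.333019256591797 [ 0.5645 -0.2281  0.092 ]
spare 175 325 (297.0, 164.5) 10.30786418914795 [ 0.5643 -0.2282  0.092 ]
spare 190 305 (297.5, 164.5) 10.12432861328125 [ 0.5648 -0.2282  0.092 ]
[181 179 180 175 191 192 192 193 191 195 197 192 192 195 219 243 243 242
 241] [130 131 132 124  17  17  17  16  17  16  19  19  17  21  64 113 112 112
 115]
[0.086 0.086 0.086 0.088 0.093 0.092 0.094 0.093 0.094 0.094 0.093 0.092
 0.092 0.094 0.094 0.086 0.086 0.085 0.086]
```

Emit:
drive_tool(commands=[[0.05,0.05,0.6,0,0,0],[0,0,0.7,0,0,0],[0,0,0.6,0,0,0],[0,0,0.35,0,0,0],[0,0,0,0,0,0],[0,0,0,0,0,0]], gripper=0.2)

```text
time: 3.65
tool_pos: [0.587, -0.289, 0.0895]
ee_rot: [3.139, 0.001, 1.504]
wrist_force: [0.2, 0.5, 0.7]
width: 0.0751
finger_force: 0.0
```

Emit:
drive_tool(commands=[[0,0,0,0,0,0],[0,0,0,0,0,0],[0,0,0,0,0,0],[0,0,0,0,0,0],[0,0,0,0,0,0],[0,0,0,0,0,0]], gripper=1)

```text
time: 4.4
tool_pos: [0.5866, -0.2883, 0.0879]
ee_rot: [-3.142, 0.0, 1.505]
wrist_force: [0.0, -0.2, -0.1]
width: 0.0187
finger_force: 0.0
```

Run:
```python
from h import *
s=snapshot("wrist"); o=get_obs(); print(o["tool_pos"],o["width"],o["finger_force"])
a=s["image"]; b=snapshot("side"); u,v=map(int,proj(b,(.5855,-.289,.095)))
c=cv2.resize(b["image"][v-50:v+50,u-60:u+60],None,fx=4,fy=4,interpolation=2)
d=cv2.resize(a[140:340,230:430],(400,400)); cv2.imwrite("pics/w2.png",np.hstack([c[:,60:440],d]))
```

```text
[ 0.5865536  -0.28829107  0.08791842] 0.01429376413922729 0.0
```

View pics/w2.png

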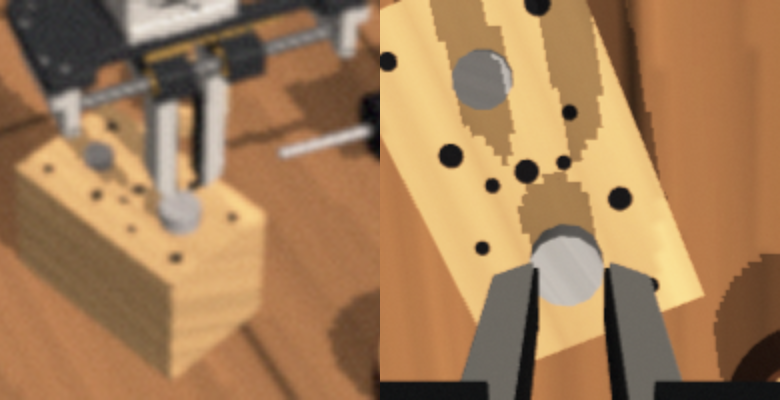

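The crops show the fingers closing without touching the head: they seem to sit above it. I'll check where the tips really are using range data.

Run:
```python
from h import *
s=pickle.load(open("w1.pkl","rb")); W=cloud(s)
print(W[272:330:6,254].round(4)); print(W[272:330:6,398].round(4))
T=np.array([.58328,-.29132,.17813]); x=np.array([.068,.998,0]);y=np.array([.998,-.068,0])
for z in(0,.01,.02,.03): print(z,proj(s,T+.0377*y+.008*x+[0,0,z]),proj(s,T-.0377*y+.008*x+[0,0,z]))
o=get_obs(); print(o["time"],o["width"],o["finger_force"],o["tool_pos"])
```

```text
[[ 0.5448 -0.279   0.2078]
 [ 0.546  -0.2802  0.2141]
 [ 0.5473 -0.2808  0.2209]
 [ 0.5474 -0.2833  0.2231]
 [ 0.547  -0.2866  0.2233]
 [ 0.5466 -0.29    0.2233]
 [ 0.5468 -0.2924  0.2255]
 [ 0.5465 -0.2956  0.226 ]
 [ 0.485  -0.4216  0.0027]
 [ 0.4835 -0.4309  0.0012]]
[[ 0.6258 -0.2845  0.2078]
 [ 0.6239 -0.2841  0.2172]
 [ 0.6231 -0.2859  0.2208]
 [ 0.6225 -0.2881  0.2235]
 [ 0.6221 -0.2906  0.2255]
 [ 0.622  -0.2939  0.2257]
 [ 0.6219 -0.297   0.2263]
 [ 0.6216 -0.2999  0.2273]
 [ 0.6614 -0.418   0.0298]
 [ 0.6671 -0.4431  0.0014]]
0 (np.float64(381.8784754649362), np.float64(257.56621102403477)) (np.float64(265.73310043711535), np.float64(257.42960455043726))
0.01 (np.float64(384.4652609038566), np.float64(262.8614318985593)) (np.float64(262.99885478725855), np.float64(262.7178741842219))
0.02 (np.float64(387.30046353656303), np.float64(268.66516959490264)) (np.float64(260.0020668980067), np.float64(268.5139234142734))
0.03 (np.float64(390.4216727091718), np.float64(275.0543705374646)) (np.float64(256.70301581166234), np.float64(274.89457603820034))
4.5 0.010544164764312858 0.0 [ 0.58656658 -0.28830511  0.08793566]
```

Run:
```python
from h import *
o=get_obs(); print(o["width"],o["tool_pos"])
for n in("wrist","side","top"):
    s=snapshot(n); W=cloud(s); d=np.hypot(W[...,0]-.5866,W[...,1]+.2883)
    print(n)
    for z in np.arange(.084,.15,.006):
        m=(d<.035)&(W[...,2]>z)&(W[...,2]<=z+.006); print(round(z,3),m.sum(), np.nanmedian(W[m],0).round(3) if m.any() else "", s["image"][m].mean(0).round() if m.any() else "")
print(get_obs()["width"])
```

```text
0.010544164764312858 [ 0.58656658 -0.28830511  0.08793566]
wrist
0.084 5458 [ 0.587 -0.278  0.086] [112. 171. 209.]
0.09 101 [ 0.587 -0.278  0.093] [80. 85. 89.]
0.096 792 [ 0.587 -0.286  0.098] [170. 178. 185.]
0.102 0  
0.108 0  
0.114 42 [ 0.583 -0.279  0.119] [83. 90. 95.]
0.12 197 [ 0.593 -0.28   0.123] [80. 90. 97.]
0.126 194 [ 0.594 -0.279  0.129] [87. 95. 99.]
0.132 220 [ 0.583 -0.279  0.135] [86. 94. 98.]
0.138 315 [ 0.592 -0.279  0.141] [75. 83. 89.]
0.144 265 [ 0.583 -0.279  0.147] [87. 94. 99.]
side
0.084 141 [ 0.58  -0.294  0.085] [121. 170. 211.]
0.09 64 [ 0.582 -0.29   0.094] [161. 169. 181.]
0.096 12 [ 0.585 -0.297  0.097] [170. 177. 187.]
0.102 0  
0.108 3 [ 0.581 -0.295  0.113] [134. 146. 159.]
0.114 18 [ 0.591 -0.295  0.118] [121. 133. 145.]
0.12 18 [ 0.578 -0.295  0.124] [143. 155. 168.]
0.126 29 [ 0.58  -0.296  0.129] [130. 139. 147.]
0.132 29 [ 0.59  -0.297  0.134] [142. 151. 160.]
0.138 37 [ 0.58  -0.296  0.141] [135. 143. 153.]
0.144 29 [ 0.589 -0.295  0.148] [128. 137. 145.]
top
0.084 125 [ 0.586 -0.262  0.085] [152. 203. 220.]
0.09 0  
0.096 0  
0.102 0  
0.108 0  
0.114 0  
0.12 0  
0.126 0  
0.132 0  
0.138 0  
0.144 0  
0.0008600362826701391
```

The tips are really at z≈0.116 while the TCP reads 0.088, a steady offset of about 28 mm (tips short of the reported TCP), with x and y right. I'll open and go down by that much more, then grip.

Emit:
drive_tool(commands=[[0,0,0,0,0,0],[0,0,0,0,0,0],[0,0,0,0,0,0],[0,0,0,0,0,0],[0,0,0.3,0,0,0],[0,0,0.25,0,0,0],[0,0,0.12,0,0,0],[0,0,0,0,0,0],[0,0,0,0,0,0]], gripper=0.5)

```text
time: 5.78
tool_pos: [0.5868, -0.2885, 0.0615]
ee_rot: [3.141, 0.0, 1.505]
wrist_force: [0.9, 1.0, 0.5]
width: 0.0472
finger_force: 0.0
```

Emit:
drive_tool(commands=[[0,0,0,0,0,0],[0,0,0,0,0,0],[0,0,0,0,0,0],[0,0,0,0,0,0]], gripper=1)

```text
time: 6.28
tool_pos: [0.586, -0.2884, 0.0615]
ee_rot: [-3.141, 0.0, 1.505]
wrist_force: [-3.3, 0.2, 2.4]
width: 0.023
finger_force: 30.0
```

Emit:
drive_tool(commands=[[0,0,-0.3,0,0,0],[0,0,-0.6,0,0,0],[0,0,-0.7,0,0,0],[0,0,-0.7,0,0,0],[0,0,0,0,0,0],[0.5,-0.2,0,0,0,0],[0.9,-0.4,0,0,0,0],[0.9,-0.4,0,0,0,0],[0.9,-0.4,0,0,0,0],[0.9,-0.4,0,0,0,0],[0.9,-0.4,0,0,0,0],[0.9,-0.4,0,0,0,0],[0.8,-0.4,0,0,0,0],[0.6,-0.3,0,0,0,0],[0,0,0,0,0,0],[0,0,0,0,0,0],[0,0,0,0,0,0]])

```text
time: 8.4
tool_pos: [0.4743, 0.0109, 0.1527]
ee_rot: [-3.141, 0.0, 1.503]
wrist_force: [-0.1, 0.4, -1.0]
width: 0.0231
finger_force: 30.0
```

Run:
```python
from h import *
o=get_obs(); print(o["tool_pos"],o["ee_rot"],o["width"],o["finger_force"])
s=snapshot("wrist"); pickle.dump(s,open("w3.pkl","wb")); b=snapshot("side"); pickle.dump(b,open("s3.pkl","wb"))
p=(.4714,.0158,.076); print(proj(s,p),proj(b,p))
u,v=map(int,proj(b,p)); c=cv2.resize(b["image"][v-55:v+35,u-40:u+40],None,fx=5,fy=5,interpolation=2)
d=cv2.resize(s["image"][120:345,220:420],(400,450)); cv2.imwrite("pics/w3.png",np.hstack([c,d])); print(u,v)
```

```text
[0.47433528 0.010879   0.15272113] [-3.14107213e+00  3.42136955e-04  1.50349022e+00] 0.02311084763762287 29.999499320983887
(np.float64(320.4516997251104), np.float64(231.964472065926)) (np.float64(254.2803202734395), np.float64(200.88781175325056))
254 200
```

View pics/w3.png

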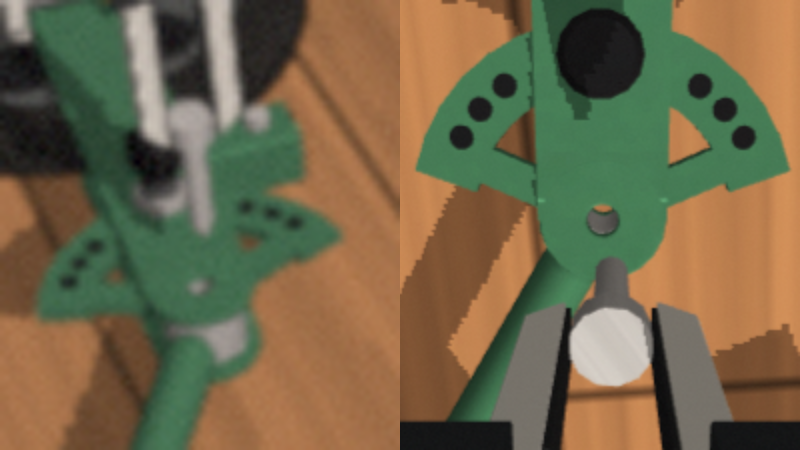

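The side crop shows the pin hanging from the fingers and the empty hole at (198,287). The wrist crop shows the hole at full-image (321,229.5) and the pin tip near (326,250). I'll measure pin axis and hole.

Run:
```python
from h import *
s=pickle.load(open("w3.pkl","rb")); im=s["image"]; hsv=cv2.cvtColor(im,cv2.COLOR_BGR2HSV)
g=(hsv[...,0]>60)&(hsv[...,0]<95)&(hsv[...,1]>80)
m=~g; k=np.zeros(m.shape,np.uint8); cv2.circle(k,(321,230),11,1,-1); m=(m&(k>0)).astype(np.uint8)
n,l,st,c=cv2.connectedComponentsWithStats(m); i=1+np.argmax(st[1:,4]); print("hole",c[i],st[i]); H=ray(s,*c[i],.076); print(H)
k=np.zeros(m.shape,np.uint8); cv2.circle(k,(325,292),24,1,-1)
m=(k>0)&(hsv[...,1]<50)&(hsv[...,2]>170); c2,r=cv2.minEnclosingCircle(np.argwhere(m)[:,::-1].astype(np.float32)); print("head",c2,r,m.sum(), ray(s,*c2,.188))
W=cloud(s); print("head z",np.nanmedian(W[285:300,320:330,2]))
for v in range(244,274,3):
    row=np.where((hsv[v,305:345,1]<70)&~g[v,305:345])[0]+305
    print(v,row.min() if len(row) else 0,row.max() if len(row) else 0,(W[v,int(row.mean())].round(4) if len(row) else ""))
b=pickle.load(open("s3.pkl","rb")); print("side head/tip px for vertical pin at TCP",proj(b,(.4743,.0109,.182)),proj(b,(.4743,.0109,.1142)), proj(s,(.4743,.0109,.1142)))
bh=cv2.cvtColor(b["image"],cv2.COLOR_BGR2HSV)
for v in range(163,195,3):
    row=np.where(bh[v,245:262,1]<70)[0]+245; print(v,row.min() if len(row) else 0,row.max() if len(row) else 0)
```

```text
hole [320.84574468 229.17021277] [313 222  16  15 188]
[0.47191842 0.01828181 0.076     ]
head (325.0, 293.0) 20.61562728881836 1222 [0.47508538 0.01004844 0.188     ]
head z 0.1894671401441496
244 0 0 
247 0 0 
250 320 331 [0.4754 0.0161 0.129 ]
253 318 332 [0.4754 0.0162 0.1359]
256 318 333 [0.4755 0.0167 0.1439]
259 317 333 [0.4755 0.0163 0.149 ]
262 318 333 [0.4755 0.0165 0.1553]
265 318 333 [0.4755 0.0162 0.16  ]
268 317 333 [0.4759 0.022  0.1806]
271 312 338 [0.4759 0.0222 0.1858]
side head/tip px for vertical pin at TCP (np.float64(251.65786221289363), np.float64(168.90936455030948)) (np.float64(254.5082294681928), np.float64(190.29502023926096)) (np.float64(323.9889959325915), np.float64(250.65649874714708))
163 245 261
166 245 261
169 245 261
172 245 257
175 245 255
178 245 255
181 245 256
184 245 256
187 245 257
190 252 256
193 0 0
```

Emit:
drive_tool(commands=[[0.18,-0.1,0,0,0,0],[0,0,0.4,0,0,0],[0,0,0.35,0,0,0],[0,0,0,0,0,0],[0,0,0,0,0,0]])

```text
time: 9.12
tool_pos: [0.4706, 0.0192, 0.123]
ee_rot: [-3.141, 0.0, 1.505]
wrist_force: [-0.7, 0.1, -1.2]
width: 0.023
finger_force: 30.0
```

Run:
```python
from h import *
o=get_obs(); print(o["tool_pos"],o["wrist_force"])
s=snapshot("wrist"); pickle.dump(s,open("w4.pkl","wb")); b=snapshot("side"); pickle.dump(b,open("s4.pkl","wb"))
p=(.4715,.0175,.076); print(proj(s,p),proj(b,p))
u,v=map(int,proj(b,p)); c=cv2.resize(b["image"][v-40:v+20,u-25:u+25],None,fx=8,fy=8,interpolation=2)
w,x=map(int,proj(s,p)); d=cv2.resize(s["image"][x-30:x+50,w-32:w+32],(384,480),interpolation=2); cv2.imwrite("pics/w4.png",np.hstack([c,d])); print(u,v,w,x)
```

```text
[0.47059254 0.01917115 0.12299501] [-0.74040366  0.10536978 -1.1613109 ]
(np.float64(325.37478235482826), np.float64(249.28604115033917)) (np.float64(254.0840950509314), np.float64(200.4723030324542))
254 200 325 249
```

View pics/w4.png

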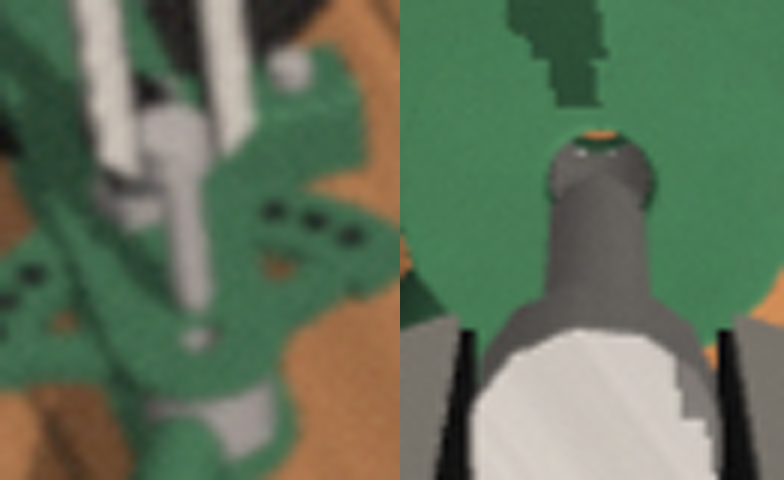

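Wrist crop: hole centre at full-image (326.7,249.3), with the pin tip inside its outline. The side crop shows the tip just above the hole. I'll trim by about 1 mm and go down gently.

Emit:
drive_tool(commands=[[-0.03,0.02,0,0,0,0],[0,0,0.1,0,0,0],[0,0,0.1,0,0,0],[0,0,0.1,0,0,0],[0,0,0.05,0,0,0],[0,0,0,0,0,0]])

```text
time: 9.98
tool_pos: [0.4711, 0.018, 0.1089]
ee_rot: [-3.141, 0.0, 1.505]
wrist_force: [-0.5, 0.2, -1.8]
width: 0.0227
finger_force: 30.0
```

Emit:
drive_tool(commands=[[0,0,0.1,0,0,0],[0,0,0.1,0,0,0],[0,0,0.05,0,0,0],[0,0,0,0,0,0]])

```text
time: 10.48
tool_pos: [0.4712, 0.018, 0.0989]
ee_rot: [-3.141, 0.0, 1.505]
wrist_force: [-0.2, -0.7, -1.6]
width: 0.0228
finger_force: 30.0
```

Emit:
drive_tool(commands=[[0,0,0.1,0,0,0],[0,0,0.1,0,0,0],[0,0,0.1,0,0,0],[0,0,0.1,0,0,0],[0,0,0,0,0,0]])

```text
time: 11.1
tool_pos: [0.471, 0.018, 0.0826]
ee_rot: [-3.141, 0.0, 1.505]
wrist_force: [-0.0, 0.0, -0.6]
width: 0.0227
finger_force: 30.0
```

Emit:
drive_tool(commands=[[0,0,0.1,0,0,0],[0,0,0.1,0,0,0],[0,0,0.1,0,0,0],[0,0,0.1,0,0,0],[0,0,0.1,0,0,0],[0,0,0.1,0,0,0],[0,0,0.05,0,0,0],[0,0,0,0,0,0]])

```text
time: 12.1
tool_pos: [0.4712, 0.0179, 0.057]
ee_rot: [-3.141, 0.0, 1.505]
wrist_force: [0.9, 0.1, -1.7]
width: 0.0229
finger_force: 30.0
```

Emit:
drive_tool(commands=[[0,0,0.04,0,0,0],[0,0,0.03,0,0,0],[0,0,0,0,0,0]])

```text
time: 12.48
tool_pos: [0.4713, 0.018, 0.0543]
ee_rot: [-3.141, 0.0, 1.505]
wrist_force: [0.4, 1.2, -2.1]
width: 0.0228
finger_force: 30.0
```

Emit:
drive_tool(commands=[[0,0,0,0,0,0],[0,0,0,0,0,0],[0,0,0,0,0,0],[0,0,0,0,0,0]], gripper=0.6)

```text
time: 12.98
tool_pos: [0.4714, 0.018, 0.0545]
ee_rot: [3.141, 0.0, 1.505]
wrist_force: [-0.5, 0.5, -0.4]
width: 0.0374
finger_force: 0.0
```

Emit:
drive_tool(commands=[[0,0,-0.3,0,0,0],[0,0,-0.7,0,0,0],[0,0,-0.9,0,0,0],[0,0,-0.6,0,0,0],[0,0,0,0,0,0]])

```text
time: 13.6
tool_pos: [0.4732, 0.0178, 0.1575]
ee_rot: [3.135, 0.0, 1.505]
wrist_force: [0.4, -0.5, 0.4]
width: 0.0382
finger_force: 0.0
```

Run:
```python
from h import *
o=get_obs(); print(o["tool_pos"],o["wrist_force"],o["width"])
s=snapshot("wrist"); pickle.dump(s,open("w5.pkl","wb")); W=cloud(s); hsv=cv2.cvtColor(s["image"],cv2.COLOR_BGR2HSV)
u,v=map(int,proj(s,(.4716,.017,.088))); print(u,v); print(W[v-24:v+24:3,u,2].round(4))
k=np.zeros(hsv.shape[:2],np.uint8); cv2.circle(k,(u,v),24,1,-1)
m=(k>0)&(hsv[...,1]<50)&(hsv[...,2]>170); c,r=cv2.minEnclosingCircle(np.argwhere(m)[:,::-1].astype(np.float32)); print("head",c,r,ray(s,*c,.088))
k=np.zeros(hsv.shape[:2],np.uint8); u2,v2=map(int,proj(s,(.4755,.0865,.1195))); cv2.circle(k,(u2,v2),40,1,-1)
m=(k>0)&(hsv[...,2]<70)&(W[...,2]>.105); c,r=cv2.minEnclosingCircle(np.argwhere(m)[:,::-1].astype(np.float32)); print("knob",c,r,ray(s,*c,.115),np.nanmean(W[m],0),W[m][:,2].max())
cv2.imwrite("pics/w5.png",s["image"][:,:])
```

```text
[0.47315113 0.01782275 0.15751191] [ 0.38784452 -0.4950724   0.40212868] 0.03823471783415414
321 240
[0.0772 0.0775 0.0774 0.0821 0.0902 0.0895 0.0897 0.088  0.0881 0.0893
 0.0901 0.0879 0.0895 0.0766 0.0762 0.0764]
head (322.5, 240.5) 13.729630470275879 [0.47213086 0.01694581 0.088     ]
knob (322.0, 156.39535522460938) 21.971914291381836 [0.4765949  0.08781269 0.115     ] [0.4766459  0.08803581 0.12025164] 0.12293361412415954
```

View pics/w5.png

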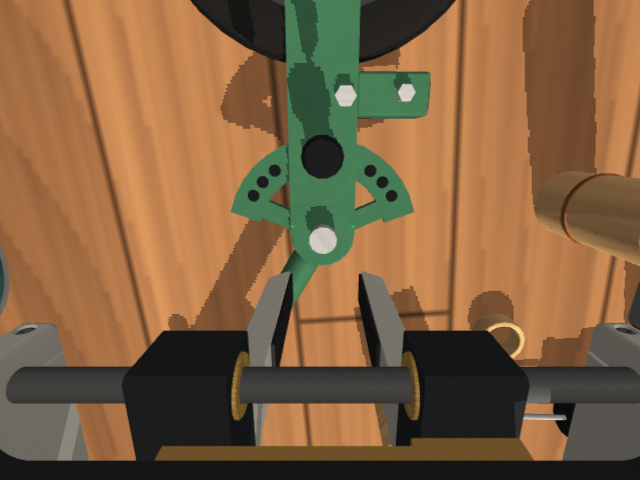

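The wrist view shows the pin head seated at (322.5,240.5), with its top at about z 0.088. The knob is at (322,156). Next: move over the knob with the fingers wider.

Emit:
drive_tool(commands=[[0.5,0,0,0,0,0],[0.75,0,0,0,0,0],[0.5,0,0,0,0,0],[0,0,0.3,0,0,0],[0,0,0,0,0,0],[0,0,0,0,0,0]], gripper=0.5)

```text
time: 14.4
tool_pos: [0.4756, 0.087, 0.1416]
ee_rot: [-3.14, 0.001, 1.504]
wrist_force: [0.1, -1.5, 0.5]
width: 0.0471
finger_force: 0.0
```

Run:
```python
from h import *
o=get_obs(); print(o["tool_pos"],o["width"])
s=snapshot("wrist"); W=cloud(s); hsv=cv2.cvtColor(s["image"],cv2.COLOR_BGR2HSV)
k=np.zeros(hsv.shape[:2],np.uint8); u2,v2=map(int,proj(s,(.4766,.0873,.1195))); cv2.circle(k,(u2,v2),40,1,-1)
m=(k>0)&(hsv[...,2]<70)&(W[...,2]>.105)&(W[...,2]<.13); c,r=cv2.minEnclosingCircle(np.argwhere(m)[:,::-1].astype(np.float32)); print("knob",c,r,ray(s,*c,.1165),np.nanmax(W[m],0),np.nanmin(W[m],0))
f=(W[...,2]>.13)&(W[...,2]<.2)&(hsv[...,2]>90); print("finger tip z",np.nanpercentile(W[f][:,2],[0,1,5]), np.nanmin(W[f],0))
p=(.472,.0169,.088);u,v=proj(s,p);print(u,v)
```

```text
[0.47555635 0.08700197 0.14163226] 0.047065527831251834
knob (326.0, 253.5) 22.07383918762207 [0.47713001 0.08905858 0.1165    ] [0.49152192 0.10327426 0.12292794] [0.46185653 0.07274556 0.10585037]
finger tip z [0.170146   0.17157043 0.1745948 ] [0.44157099 0.07732948 0.170146  ]
325.53004036275513 322.3654237992007
```

Emit:
drive_tool(commands=[[0.02,0.01,0.5,0,0,0],[0,0,0.6,0,0,0],[0,0,0.4,0,0,0],[0,0,0.3,0,0,0],[0,0,0,0,0,0],[0,0,0,0,0,0]])

```text
time: 15.2
tool_pos: [0.477, 0.0886, 0.0712]
ee_rot: [3.14, -0.0, 1.505]
wrist_force: [0.3, -0.1, 0.3]
width: 0.0468
finger_force: 0.0
```

Emit:
drive_tool(commands=[[0,0,0,0,0,0],[0,0,0,0,0,0],[0,0,0,0,0,0],[0,0,0,0,0,0]], gripper=1)

```text
time: 15.7
tool_pos: [0.4759, 0.0887, 0.071]
ee_rot: [-3.141, -0.0, 1.505]
wrist_force: [-4.1, 0.5, 5.2]
width: 0.0299
finger_force: 30.0
```

Run:
```python
from h import *
o=get_obs(); print(o["tool_pos"],o["width"],o["finger_force"],o["wrist_force"])
s=snapshot("wrist"); W=cloud(s); hsv=cv2.cvtColor(s["image"],cv2.COLOR_BGR2HSV)
u,v=map(int,proj(s,(.472,.0169,.088))); print(u,v)
k=np.zeros(hsv.shape[:2],np.uint8); cv2.circle(k,(u,v),30,1,-1)
t=snapshot("top"); W=cloud(t);u,v=map(int,proj(t,(.472,.0169,.088))); print(u,v,W[v-3:v+4:2,u-3:u+4:2,2].round(4))
c=cv2.resize(s["image"],(400,300)); d=cv2.resize(t["image"][v-37:v+38,u-70:u+30],(400,300),interpolation=2); cv2.imwrite("pics/w6.png",np.hstack([c,d]))
```

```text
[0.4758904  0.08868315 0.07097022] 0.029881239565970715 30.001308327773586 [-4.14772275  0.47430916  5.24851175]
325 379
194 293 [[0.0876 0.0875 0.0878 0.0867]
 [0.0868 0.0878 0.086  0.0871]
 [0.0855 0.0879 0.0894 0.089 ]
 [0.0866 0.0899 0.0856 0.087 ]]
```

View pics/w6.png

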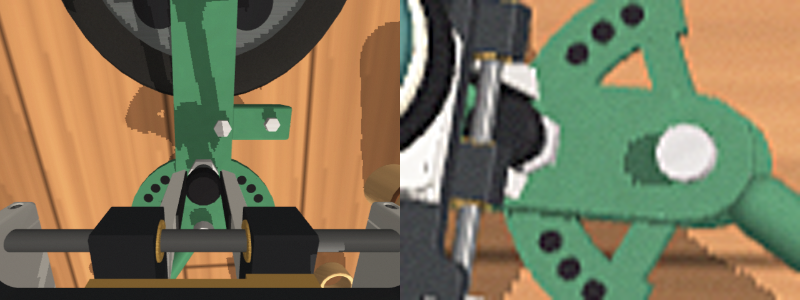

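The knob is gripped (wrist crop, between the fingers) and the pin head sits flat (top crop, z≈0.0875). Now pull straight up.

Emit:
drive_tool(commands=[[0,0,-0.1,0,0,0],[0,0,-0.1,0,0,0],[0,0,-0.1,0,0,0],[0,0,0,0,0,0],[0,0,0,0,0,0]])

```text
time: 16.42
tool_pos: [0.4757, 0.0886, 0.0815]
ee_rot: [-3.14, 0.0, 1.505]
wrist_force: [-0.7, 1.0, -9.2]
width: 0.0301
finger_force: 30.0
```

Emit:
drive_tool(commands=[[0,0,-0.05,0,0,0],[0,0,-0.05,0,0,0],[0,0,0,0,0,0],[0,0,0,0,0,0]])

```text
time: 16.92
tool_pos: [0.4757, 0.0886, 0.0852]
ee_rot: [-3.14, 0.0, 1.505]
wrist_force: [0.8, 1.6, -16.8]
width: 0.03
finger_force: 30.0
```

Run:
```python
from h import *
s=snapshot("wrist"); W=cloud(s); 
u,v=map(int,proj(s,(.4767,.0875,.1335))); print("knob top",np.nanmedian(W[v-5:v+6,u-5:u+6,2]))
t=snapshot("top"); W=cloud(t);u,v=map(int,proj(t,(.472,.0169,.088))); print("pin top",np.nanmedian(W[v-3:v+4,u-3:u+4],axis=(0,1)))
o=get_obs(); print(o["tool_pos"],o["wrist_force"],o["finger_force"])
```

```text
knob top 0.1348276714864864
pin top [0.472855   0.01706117 0.08735872]
[0.47571622 0.08858378 0.08521084] [ -0.37189009   1.84627464 -18.53910197] 29.995975708588958
```

```bash
python3 -c "
from bench import close_job; print(close_job())"
```

```text
the job is handed in; nothing more can be done
None
```

The job is handed in, though no verdict came back: the pivot pin is seated in the fork, and the arm is still holding the plunger knob up against its stop (about 14 mm of travel by tool pose and range image, 17–18 N measured at the wrist).

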